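# Pin the outrigger bar of a lamp stand into its clevis

### The job

Lock the lamp stand's sliding outrigger bar: take the steel pin out of the wooden block and pass it down through the upper ear of the clevis, the bar's eye trapped between the ears, and the lower ear, pushing the bar in by its black post as far as the eye needs to line up. Press the pin gently past the spring catch until its head sits flush on the upper ear, never forcing it, then let go. Leave the other things on the bench where they are.

Things in the scene. Friction and masses are not known exactly. Their poses are not given: they have to be found in the camera images.
- bracket: Grey foot of the lamp stand, fixed. Base plate 12 mm thick spans its own x -50..50, y -70..200 mm. Origin on the bench right below the clevis holes; z up. The clevis: two level ears, each 44 (x) by 56 (y) mm, centred on x = y = 0, joined by an upright web at x -36..-22. The bar lies along y at x = 0 and goes in towards -y.
- upper_hole (a point): Mouth centre of the upper ear's vertical hole, on the ear's top face, 80 mm above the bench (ear z 60..80). Hole 13.2 mm diameter, chamfered 2 mm. Axes as bracket. A pin let go here while standing on the eye plate stays up, its head 31 mm above the ear; when the eye comes under it, it falls 20 mm or more on its own and then holds the bar.
- gap (a point): Middle of the gap between the ears, on the holes' axis, 52 mm above the bench. Here slides the bar's flat steel eye plate, 36 (x) by 78 (y) by 12 mm (z 46..58), with a 13.6 mm eye in its middle. The plate always lies under the upper hole and stops the pin unless the eye is in line, to some 1.5 mm.
- lower_hole (a point): Mouth centre of the lower ear's hole, 44 mm above the bench (ear z 30..44), 13.6 mm diameter, right below the upper hole. A spring catch inside it (round-nosed plunger on the +x side, 37 mm above the bench) stops the pin's fall; some 4 to 10 N downwards takes the pin past it.
- guide (a point): Top centre of the guide that the 24 mm square steel bar slides in: guide 47 (x) by 50 (y) mm, its top 62 mm above the bench, 160 mm from the holes towards +y. The bar's top is 64 mm above the bench. Axes as bracket.
- post_top (a point): Top centre of the bar's black upright post, 14 mm diameter, 64 to 104 mm above the bench: the handle. Slides along the bracket's y only, 36 mm in all, about 5 N of friction, stays where left. It must go 9 to 31 mm towards -y. The eye's centre lies 77 to 95 mm from the post towards -y (screwed in by an unknown amount, hidden by the upper ear): find it by feel.
- bar: The sliding bar with its eye plate, as one part: 24 mm square steel, 150 mm long (y 80..230 mm in its own frame, z 40..64), top-side post at y 108. Its origin, at bench height, lies 108 mm from the post towards -y and shifts with the bar; axes as bracket.
- pin: The steel pin, about 0.12 kg, standing upright in the wooden block. Origin on its axis at the underside of the head, z up. Head: cylinder 24 mm diameter, 26 mm tall above the origin. Shank 12 mm diameter, 53 mm long below the origin, the last 6 mm tapering to a flat 10 mm nose. When home the underside of the head lies on the upper ear.
- block: The light wooden block, fixed, 60 by 60 by 50 mm tall, origin at the centre of its underside; its 15.5 mm hole, 44 mm deep, holds the pin at the start, the underside of the head 9 mm above the block's top.
- spray_can: Bystander: a red spray can, 52 mm diameter, 150 mm tall; origin at the centre of its foot.
- meter: Bystander: a yellow multimeter lying flat, 75 by 130 by 40 mm; origin at the centre of its underside.
- tub: Bystander: a clear plastic tub, 70 mm diameter, 50 mm tall; origin at the centre of its underside.

How it is judged (in metres and radians):
On the way:
1. the pin stands in the clevis's upper hole, stopped or on its way, not yet home (horizontal distance between pin and upper_hole below 0.008 m and z of pin in the frame of bracket below 0.118 m and angle between pin's own z axis and vertical below 0.25 rad), for 0.1 s.
At the end, for the whole second after the job is handed in: The pin is upright (within 0.08 rad) on the clevis's axis (within 2.5 mm), the underside of its head within 2 mm of the upper ear's top face, so that it passes through both ears and the eye; the bar has been pushed in by at least 3 mm; the pin is at rest and released (horizontal distance between pin and upper_hole below 0.0025 m and z of pin in the frame of upper_hole between -0.003 and 0.002 m and angle between pin's own z axis and vertical below 0.08 rad and distance of post_top from where it was at the start of the episode above 0.003 m and linear speed of pin below 0.02 m/s); the robot touches nothing.
It fails at once if the pin is forced: more than 40 N between the pin and the bar with its eye plate (contact force between pin and bar above 40 N).
It fails at once if the pin is jammed in the clevis: more than 110 N summed over all its contacts with the stand (sideways wedging in the holes and the catch's squeeze of about 20 included) (contact force between pin and bracket above 110 N).
It fails at once if the spray can is moved by more than 20 mm (distance of spray_can from where it was at the start of the episode above 0.02 m).
It fails at once if the multimeter is moved by more than 20 mm (distance of meter from where it was at the start of the episode above 0.02 m).
It fails at once if the tub is moved by more than 20 mm (distance of tub from where it was at the start of the episode above 0.02 m).
It also fails if it takes over 72 s, if anything falls off the work surface, if the arm or the gripper's body presses on something with over 40 N, if the wrist force passes 120 N, or if a joint passes its speed limit or range.

### The arm

A 6-joint arm with a two-finger parallel gripper is mounted at the origin on the work surface. World frame = base frame: x ahead of the robot, y to its left, z up, the work surface at z = 0. Lengths are in m, angles in degrees, forces in N, time in s.
With the tool pointing down it reaches from about 0.325 to 0.9 m from the base axis. Payload 6.1 kg.
Tool frame: the origin (TCP) lies at the very end of the fingers, on their centre line; the grasp point (between the pads) lies 19 mm behind it (r.grasp_offset is the distance from the TCP to the grasp point, in m); z points along the fingers, y is the line along which they close (so a half turn about z gives the same grasp; the last joint's range is limited). The gripper opens to 87 mm and grips with 3 to 60 N. Pads are 19 mm wide; open, the fingers measure 117 mm over their backs; the gripper's body (75 mm by 190 mm) begins 51 mm behind the grasp point.
Start: joints at [-75.063, 12.628, 87.462, -0, 79.91, -7.225], TCP at [0.236, -0.579, 0.223] pointing down, gripper open.
Joint ranges: [-170.65, 170.65], [-52.31, 119.04], [5.05, 147.46], [-71.25, 251.25], [11.57, 151.72], [-153.62, 153.62]. Speed limits (degrees/s): [147.25, 147.25, 172.46, 180, 180, 180].

### API

Orientations are given as [roll, pitch, yaw] about the fixed x, y, z axes, in that order (R = Rz(yaw) Ry(pitch) Rx(roll)).
In Python, from plant import r, optics gives the robot as it stands.
- The arm moves only by the tool servo_tool, never from a script. Its argument "targets" is a list of rows, each an object of numbers: "tx", "ty", "tz": the shift along the tool's x, y, z in cm; "ax", "ay", "az": the turn, a rotation vector about the tool's x, y, z in rad; "hand": the closure, from -1 (fully open) to 1 (shut), so that 0 is half open. A call has 1 to 10 rows; each row is the pose to reach, as a shift and turn from the pose commanded when the call began, along the tool's axes at that moment; what a row does not reach only later rows make up. A row lasts 1/10 s, in which the tool goes at most 50 mm and 8.59 degrees, less where a joint would pass 70% of its speed; a pose out of reach is approached as far as the arm can. A call with a gripper value outside its range is refused whole. The fingers move at their own pace and stop on an object; the grip force is fixed at half the most. Time passes only in rows, so rows that repeat a pose let the fingers close. It gives the time, the measured TCP pose, the force, the opening and the grip force at its end, in the units of the state.
- r.observe(): the state, without advancing time (a new reading comes with each control period).
- optics.camera(name): name is "scene" or "side" or "wrist"; returns a dict with "img" (400x640x3 uint8, red, green, blue), "mtx" (3x3 intrinsics, pixels), "D" ([k1, k2, p1, p2, k3] as OpenCV has them; the pictures are not rectified), "position" and "attitude" of the camera in the world. Camera axes: x right, y down, z forward; pixel columns grow to the right and rows downward; lengths in m; the calibration is good to about 2 mm. A picture is of the moment at which its call begins. There is no depth.
- r.hand_in(): hands the job in; it is judged then, once.
The state is a dict: "time_s": time; "joint_pos": joint angles; "joint_vel": joint speeds; "joint_efforts": joint torques, N m; "eef_pos": TCP position; "ee_rot": TCP orientation; "wrist_force": force on the tool from outside, world axes, zero at the start; "ft_torque": the same for the moment, N m; "gripper_width": finger opening in m; "gripper_force": force on a finger pad.
Only numpy, scipy, OpenCV 4.12 (cv2) and the standard library are available. Lean on these libraries where they do the work, as an engineer would, in place of code of your own. Each camera call takes 0.05 s, during which the arm holds its last target. There are 200 camera calls.

## Working session

There is one attempt and no reset: what is moved stays moved. The work goes in short steps, Python scripts to look and compute and a tool call to move; the robot and the scene stay as the last step left them, time stands still between calls to the robot, and variables do not carry over. Pictures are saved under pics/ and viewed, at most 10 in all, crops included, and the job is handed in when it is done.

Besides the shell and the picture viewer there is one more tool, called after "Call:" in YAML: its name, and indented under it one key for each argument. servo_tool: Moves the arm, as the interface text tells. Its arguments: {"type":"object","properties":{"targets":{"type":"array"}},"required":["targets"]}

```bash
mkdir -p pics; ls; cat > h.py <<'E'
from plant import r, optics
import numpy as np, cv2
from scipy.spatial.transform import Rotation as Ro
def R(c):
    a=np.array(c['attitude'],float)
    if a.shape==(3,3): return a
    if a.size==4: return Ro.from_quat(a).as_matrix()
    return Ro.from_euler('xyz',a,degrees=True).as_matrix()
def ray(c,uv):
    p=cv2.undistortPoints(np.array([[uv]],float),np.array(c['mtx']),np.array(c['D'],float))[0,0]
    return np.array(c['position'],float),R(c)@np.array([p[0],p[1],1.])
def onz(c,uv,z):
    o,d=ray(c,uv); return o+d*(z-o[2])/d[2]
def tri(l):
    A=0;b=0
    for c,uv in l:
        o,d=ray(c,uv); d=d/np.linalg.norm(d); P=np.eye(3)-np.outer(d,d); A=A+P; b=b+P@o
    return np.linalg.solve(A,b)
def proj(c,X):
    Rm=R(c); t=-Rm.T@np.array(c['position'],float)
    return cv2.projectPoints(np.array([X],float),cv2.Rodrigues(Rm.T)[0],t,np.array(c['mtx']),np.array(c['D'],float))[0][0,0]
def save(n,c,box=None,s=1):
    im=c['img'][...,::-1]
    if box: im=im[box[1]:box[3],box[0]:box[2]]
    cv2.imwrite(f'pics/{n}.png',cv2.resize(im,None,fx=s,fy=s,interpolation=cv2.INTER_CUBIC))
E
python3 - <<'E'
from h import *
import pickle
cs={n:optics.camera(n) for n in('scene','side','wrist')}
pickle.dump(cs,open('c0.pkl','wb'))
for n in cs: save(n+'0',cs[n]); print(n,cs[n]['position'],cs[n]['attitude'],cs[n]['mtx'][0])
print(r.observe(),r.grasp_offset)
E
```

```text
pics
scene [1.27702983 0.18846719 0.76524704] [-133.15540478    0.66758999  107.77728299] [389.87062937   0.         318.21563511]
side [ 0.50170322 -0.72663129  0.72330739] [-133.83292998   -1.12049531   -7.25052853] [380.16216491   0.         316.04131184]
wrist [ 0.31020707 -0.54789084  0.38390579] [162.85993903   0.1701343  -67.88003127] [310.15847046   0.         312.66671057]
{'time_s': 0.15, 'joint_pos': array([-7.50621127e+01,  1.26644656e+01,  8.75108000e+01, -5.25795183e-04,
        7.99085999e+01, -7.22392450e+00]), 'joint_vel': array([ 0.01539069, -0.15085615, -0.21916636,  0.03557048, -0.04655603,
       -0.014458  ]), 'joint_efforts': array([-2.39425544e-04, -4.95191646e+01, -3.87882257e+01,  6.98751071e-02,
        5.31062263e-02, -8.11901987e-05]), 'eef_pos': array([ 0.23564763, -0.57836906,  0.22169198]), 'ee_rot': array([-1.79916735e+02, -1.00324604e-02,  2.21618970e+01]), 'wrist_force': array([-0.11673631, -0.08157757, -0.09956537]), 'ft_torque': array([0.00036089, 0.03146787, 0.03275382]), 'gripper_force': 0.0, 'gripper_width': 0.08687022696572218} 0.0187
```

View pics/scene0.png

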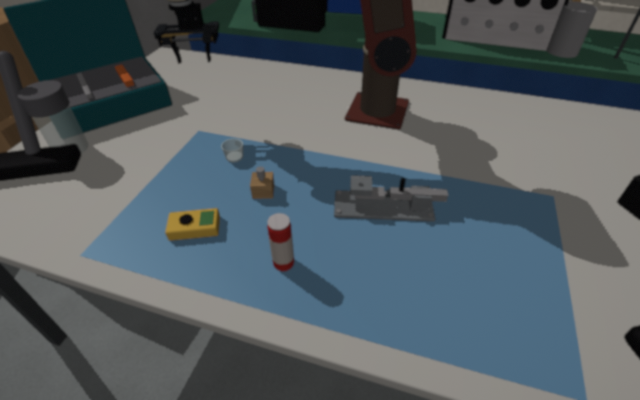

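View pics/side0.png

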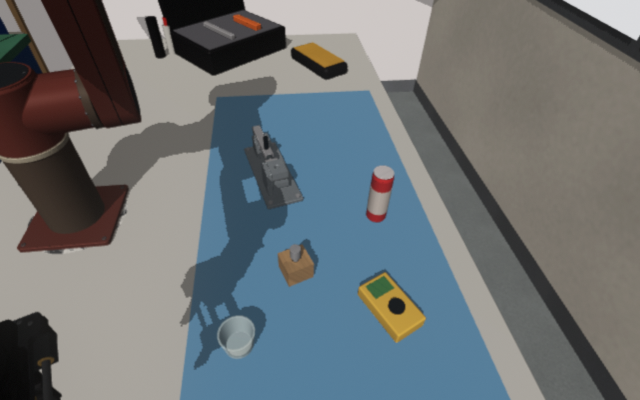

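The scene view shows the pin head at about (261,174), the clevis at (361,182) and the post at (402,184). In the side view they are at (296,252), (273,167) and (265,142). I'll enlarge both views.

```bash
python3 - <<'E'
from h import *
import pickle
cs=pickle.load(open('c0.pkl','rb'))
f=lambda c,b,s:cv2.resize(c['img'][b[1]:b[3],b[0]:b[2],::-1],None,fx=s,fy=s,interpolation=cv2.INTER_CUBIC)
a=f(cs['scene'],(330,170,450,225),5) #600x275
b=np.hstack([f(cs['scene'],(245,160,285,205),6),np.zeros((270,10,3),np.uint8),f(cs['side'],(270,235,325,290),4.9)[:270]])
c=f(cs['side'],(240,120,305,210),3)
out=np.zeros((550,800,3),np.uint8)
out[:275,:600]=a; out[280:550,:b.shape[1]]=b; out[280:550,600:795]=c
cv2.imwrite('pics/z.png',out)
S,D=cs['scene'],cs['side']
for n,u,v in (('pin',(261.5,170),(296,246)),('post',(403,179),(265,137)),('ear',(361,182),(275,163))): 
    X=tri([(S,u),(D,v)]); print(n,X,proj(S,X),proj(D,X))
E
```

```text
pin [ 0.53603663 -0.22118011  0.08416571] [261.61636189 169.90216938] [296.14942557 246.12850102]
post [0.48293309 0.15671817 0.10247945] [402.96356823 179.04451416] [264.96578822 136.95821026]
ear [0.50675806 0.05349066 0.08838794] [361.66513156 181.24480434] [275.68737891 163.74811298]
```

View pics/z.png

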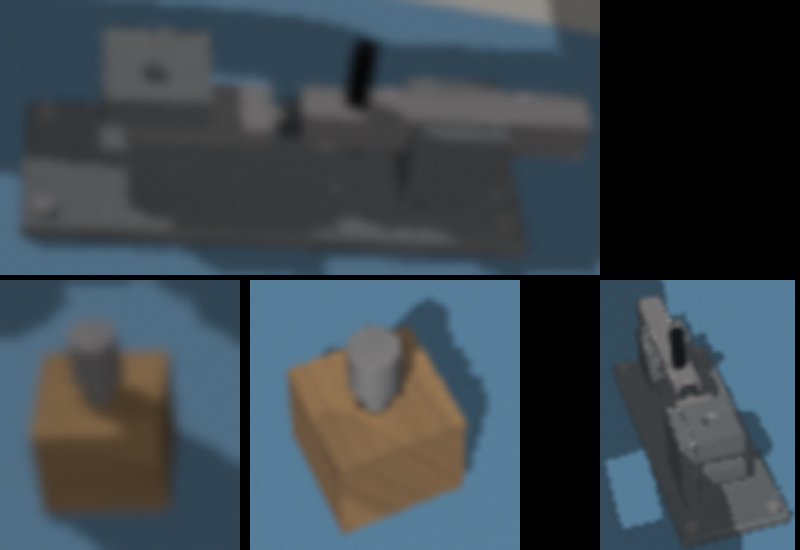

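```bash
cat >> h.py <<'E'
def go(p,yaw=None,o=None):
    "tool-frame shift (cm) and turn (rad) from measured pose to tool-down pose p,yaw"
    o=o or r.observe(); Rt=Ro.from_euler('xyz',o['ee_rot'],degrees=True)
    d=Rt.inv().apply(np.array(p)-o['eef_pos'])*100
    a=np.zeros(3)
    if yaw is not None: a=(Rt.inv()*Ro.from_euler('xyz',[180,0,yaw],degrees=True)).as_rotvec()
    print('shift cm',d.round(2),'turn',a.round(3))
E
python3 - <<'E'
from h import *
import pickle
cs=pickle.load(open('c0.pkl','rb'))
S,D=cs['scene'],cs['side']
L={}
for n,u,v in (('pin',(260.5,168.8),(295.5,247.2)),('post',(403.4,178.4),(265.7,137.3)),('hole',(361,184.4),(276.7,166.7))): 
    L[n]=X=tri([(S,u),(D,v)]); print(n,X,proj(S,X)-u,proj(D,X)-v)
d=L['post']-L['hole'];print(np.degrees(np.arctan2(-d[0],d[1])),np.linalg.norm(d[:2]))
for n,c,u,z in(('can',S,(283,268),0),('can',D,(378,217),0),('tub',D,(236,352),0),('meter',D,(392,305),.04)):print(n,onz(c,u,z))
go([.505,-.225,.20],13)
E
```

```text
pin [ 0.53431635 -0.22512461  0.08577306] [-0.00748903  0.00627939] [-0.00966146 -0.00831611]
post [0.48374521 0.15658724 0.10326778] [-0.49362872  0.60012426] [-0.46008835 -0.56508589]
hole [0.50884039 0.05277229 0.07880958] [-0.011745    0.01308471] [-0.01200886 -0.01301941]
13.589417418523238 0.10680501477466763
can [ 0.77014269 -0.07215797  0.        ]
can [ 0.76012193 -0.08289431  0.        ]
tub [ 0.40375513 -0.39663016  0.        ]
meter [ 0.71553643 -0.35575509  0.04      ]
shift cm [ 38.27 -22.56   2.21] turn [-0.001 -0.     0.16 ]
```

Call:
servo_tool:
  targets:
    - {"tx": 3.8,"ty": -2.2,"tz": 0,"hand": -1}
    - {"tx": 7.6,"ty": -4.5,"tz": 0.2,"az": 0.03,"hand": -1}
    - {"tx": 11.5,"ty": -6.8,"tz": 0.4,"az": 0.06,"hand": -1}
    - {"tx": 15.3,"ty": -9,"tz": 0.8,"az": 0.09,"hand": -1}
    - {"tx": 19.1,"ty": -11.3,"tz": 1.1,"az": 0.12,"hand": -1}
    - {"tx": 23,"ty": -13.5,"tz": 1.4,"az": 0.16,"hand": -1}
    - {"tx": 26.8,"ty": -15.8,"tz": 1.7,"az": 0.16,"hand": -1}
    - {"tx": 30.6,"ty": -18,"tz": 2,"az": 0.16,"hand": -1}
    - {"tx": 34.4,"ty": -20.3,"tz": 2.2,"az": 0.16,"hand": -1}
    - {"tx": 38.3,"ty": -22.6,"tz": 2.2,"az": 0.16,"hand": -1}

```text
schema error: expected keys tx, ty, tz, ax, ay, az, hand
```

```bash
python3 - <<'E'
from h import *
import pickle
c=optics.camera('wrist');pickle.dump(c,open('w1.pkl','wb'));save('w1',c);o=r.observe()
print(o['eef_pos'],o['ee_rot'],c['position'],R(c)[:,2],proj(c,[.5343,-.2251,.085]))
E
```

```text
[ 0.23566513 -0.57844622  0.22185663] [-1.79930838e+02 -9.56087139e-03  2.21614124e+01] [ 0.31021808 -0.54793133  0.3840418 ] [-0.27402445 -0.10856935 -0.95557485] [  65.57602352 -260.27223463]
```

View pics/w1.png

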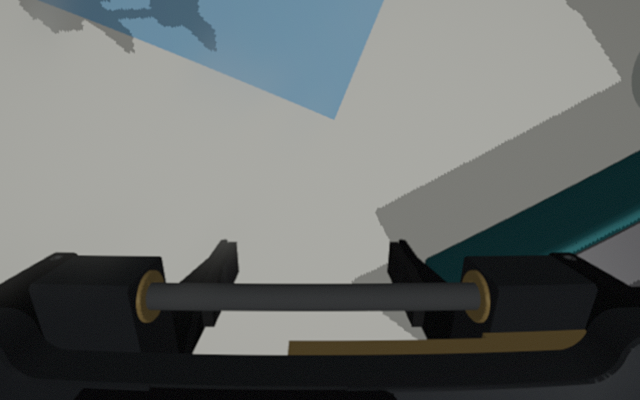

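All keys are required, so the move was refused and the arm hasn't moved. The wrist view shows the finger tips at about (230,245) and (397,245), with nothing of the bench. I'll send the move again with every key.

Call:
servo_tool:
  targets:
    - {"tx": 3.8,"ty": -2.2,"tz": 0,"ax": 0,"ay": 0,"az": 0,"hand": -1}
    - {"tx": 7.6,"ty": -4.5,"tz": 0.2,"ax": 0,"ay": 0,"az": 0.03,"hand": -1}
    - {"tx": 11.5,"ty": -6.8,"tz": 0.4,"ax": 0,"ay": 0,"az": 0.06,"hand": -1}
    - {"tx": 15.3,"ty": -9,"tz": 0.8,"ax": 0,"ay": 0,"az": 0.09,"hand": -1}
    - {"tx": 19.1,"ty": -11.3,"tz": 1.1,"ax": 0,"ay": 0,"az": 0.12,"hand": -1}
    - {"tx": 23,"ty": -13.5,"tz": 1.4,"ax": 0,"ay": 0,"az": 0.16,"hand": -1}
    - {"tx": 26.8,"ty": -15.8,"tz": 1.7,"ax": 0,"ay": 0,"az": 0.16,"hand": -1}
    - {"tx": 30.6,"ty": -18,"tz": 2,"ax": 0,"ay": 0,"az": 0.16,"hand": -1}
    - {"tx": 34.4,"ty": -20.3,"tz": 2.2,"ax": 0,"ay": 0,"az": 0.16,"hand": -1}
    - {"tx": 38.3,"ty": -22.6,"tz": 2.2,"ax": 0,"ay": 0,"az": 0.16,"hand": -1}

```text
time_s: 1.2
eef_pos: [0.5058, -0.2233, 0.2001]
ee_rot: [-180.0, 0.0, 13.0]
wrist_force: [-0.9, 0.3, -0.1]
gripper_width: 0.0868
gripper_force: 0.0
```

```bash
python3 - <<'E'
from h import *
import pickle
c=optics.camera('wrist');pickle.dump(c,open('w1.pkl','wb'));save('w1b',c);o=r.observe()
print(o['eef_pos'],o['ee_rot'],c['position'],R(c)[:,2],proj(c,[.5343,-.2251,.085]))
E
```

```text
[ 0.50923488 -0.21777659  0.20035898] [-179.80707144   -0.1909645    13.1882934 ] [ 0.58426466 -0.20507712  0.362429  ] [-0.28836625 -0.06474695 -0.9553286 ] [322.3329019  170.69808804]
```

View pics/w1b.png

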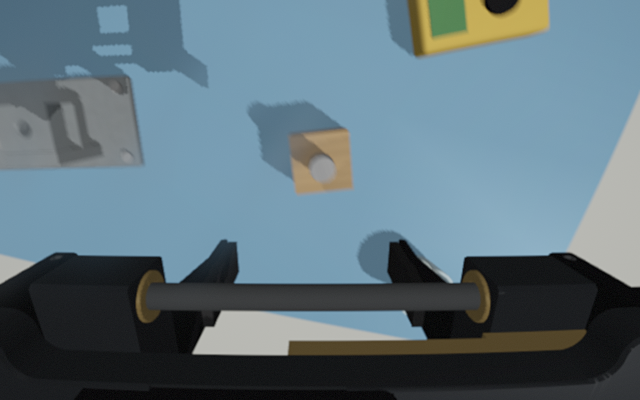

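The wrist view shows the pin head at about (321,167) in the wooden block at (321,160), with the bracket's end at the left (base edge at x≈140). Next I'll find the head's centre by mask.

```bash
python3 - <<'E'
from h import *
import pickle
c=optics.camera('wrist');pickle.dump(c,open('w2.pkl','wb'));o=r.observe()
print(o['eef_pos'],o['ee_rot'])
x0,y0=280,120
sub=c['img'][y0:y0+80,x0:x0+85]
h=cv2.cvtColor(sub,cv2.COLOR_RGB2HSV)
m=(h[...,1]<60).astype(np.uint8)
n,l,s,ce=cv2.connectedComponentsWithStats(m)
for i in range(1,n):
    if s[i,4]>50:print(s[i],ce[i]+[x0,y0])
print(proj(c,[.5343,-.2251,.085]),proj(c,[.5343,-.2251,.059]))
k=(l==1+np.argmax(s[1:,4])); ys,xs=np.where(k); 
v=h[...,2]
print(v[30:66:3,26:58:3])
save('w2',c,(270,110,370,200),6)
E
```

```text
[ 0.50758289 -0.22051944  0.20033966] [-1.79907756e+02 -7.27694633e-02  1.33144136e+01]
[ 15  15  65  65 374] [321.09358289 160.81016043]
[ 37  41  26  30 606] [329.19966997 175.32343234]
[327.78655484 176.22461905] [326.68078353 170.91612661]
[[126 128 129 128 128 156 171 163 162 162 162]
 [124 124 123 118 116 116 153 166 166 168 169]
 [119 118 119 118 118 119 118 157 167 165 165]
 [116 115 116 117 118 117 119 118 130 168 167]
 [117 116 117 116 115 111  81  77  77 100 147]
 [114 115 117 118 112  73  97 122 141 122  87]
 [124 118 120 120  80 116 152 154 155 156 158]
 [166 161 119 120  96 153 152 152 154 154 157]
 [168 170 155 128 140 153 152 152 152 155 157]
 [175 174 176 178 148 154 152 152 153 156 155]
 [174 175 175 177 148 154 152 152 153 153 155]
 [171 171 172 172 157 154 152 152 151 153 156]]
```

View pics/w2.png

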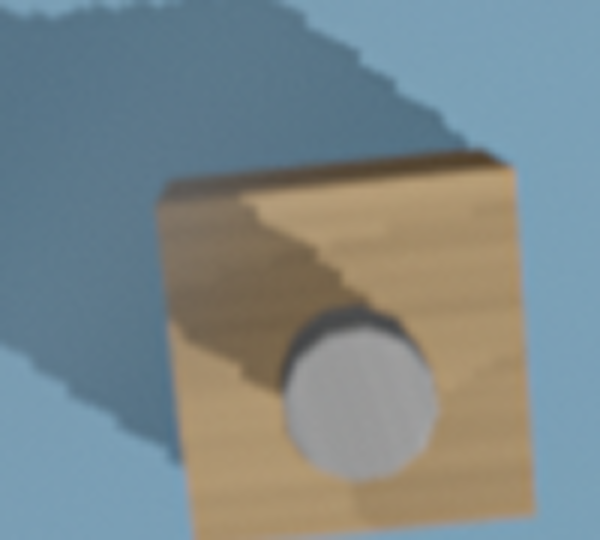

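The crop shows the round head top centred at zoom (361,402), which is pixel (330.2,177.0).

```bash
python3 - <<'E'
from h import *
import pickle
w=pickle.load(open('w2.pkl','rb'));cs=pickle.load(open('c0.pkl','rb'))
p=onz(w,(330.2,177),.085); print(p,tri([(w,(330.2,177)),(cs['scene'],(260.5,168.8)),(cs['side'],(295.5,247.2))]))
o=r.observe();print(o['eef_pos'])
go([p[0],p[1],.062],13.4)
E
```

```text
[ 0.53410536 -0.22741645  0.085     ] [ 0.53427193 -0.22604014  0.08609674]
[ 0.50758289 -0.22051944  0.20033966]
shift cm [ 2.4   1.3  13.83] turn [-0.002 -0.001 -0.001]
```

Call:
servo_tool:
  targets:
    - {"tx": 1.2,"ty": 0.6,"tz": 2,"ax": 0,"ay": 0,"az": 0,"hand": -1}
    - {"tx": 2.4,"ty": 1.0,"tz": 5,"ax": 0,"ay": 0,"az": 0,"hand": -1}
    - {"tx": 2.4,"ty": 1.0,"tz": 8,"ax": 0,"ay": 0,"az": 0,"hand": -1}
    - {"tx": 2.4,"ty": 1.0,"tz": 9,"ax": 0,"ay": 0,"az": 0,"hand": -1}
    - {"tx": 2.4,"ty": 1.0,"tz": 9,"ax": 0,"ay": 0,"az": 0,"hand": -1}
    - {"tx": 2.4,"ty": 1.0,"tz": 9,"ax": 0,"ay": 0,"az": 0,"hand": -1}

```text
time_s: 1.9
eef_pos: [0.5311, -0.2301, 0.1117]
ee_rot: [179.9, -0.0, 13.0]
wrist_force: [1.0, -0.3, 0.7]
gripper_width: 0.0868
gripper_force: 0.0
```

```bash
python3 - <<'E'
from h import *
o=r.observe();print(o['eef_pos'],o['ee_rot'],o['joint_vel'])
go([.5342,-.2268,.062])
E
```

```text
[ 0.53113907 -0.23009227  0.11168872] [ 1.79947879e+02 -4.46962838e-02  1.29673045e+01] [ 0.12101501 -1.12932964 -1.00279269  0.06298568 -0.30428767  0.03551545]
shift cm [ 0.37 -0.26  4.97] turn [0. 0. 0.]
```

Call:
servo_tool:
  targets:
    - {"tx": 0.35,"ty": -0.25,"tz": 1.5,"ax": 0,"ay": 0,"az": 0,"hand": -1}
    - {"tx": 0.35,"ty": -0.25,"tz": 3.5,"ax": 0,"ay": 0,"az": 0,"hand": -1}
    - {"tx": 0.35,"ty": -0.25,"tz": 5,"ax": 0,"ay": 0,"az": 0,"hand": -1}
    - {"tx": 0.35,"ty": -0.25,"tz": 5,"ax": 0,"ay": 0,"az": 0,"hand": -1}
    - {"tx": 0.35,"ty": -0.25,"tz": 5,"ax": 0,"ay": 0,"az": 0,"hand": 0.2}
    - {"tx": 0.35,"ty": -0.25,"tz": 5,"ax": 0,"ay": 0,"az": 0,"hand": 1}
    - {"tx": 0.35,"ty": -0.25,"tz": 5,"ax": 0,"ay": 0,"az": 0,"hand": 1}
    - {"tx": 0.35,"ty": -0.25,"tz": 5,"ax": 0,"ay": 0,"az": 0,"hand": 1}
    - {"tx": 0.35,"ty": -0.25,"tz": 5,"ax": 0,"ay": 0,"az": 0,"hand": 1}

```text
time_s: 2.8
eef_pos: [0.534, -0.2264, 0.0611]
ee_rot: [180.0, -0.0, 13.0]
wrist_force: [0.2, 0.1, 0.2]
gripper_width: 0.0552
gripper_force: 0.0
```

Call:
servo_tool:
  targets:
    - {"tx": 0,"ty": 0,"tz": 0,"ax": 0,"ay": 0,"az": 0,"hand": 1}
    - {"tx": 0,"ty": 0,"tz": 0,"ax": 0,"ay": 0,"az": 0,"hand": 1}
    - {"tx": 0,"ty": 0,"tz": 0,"ax": 0,"ay": 0,"az": 0,"hand": 1}
    - {"tx": 0,"ty": 0,"tz": 0,"ax": 0,"ay": 0,"az": 0,"hand": 1}
    - {"tx": 0,"ty": 0,"tz": 0,"ax": 0,"ay": 0,"az": 0,"hand": 1}
    - {"tx": 0,"ty": 0,"tz": 0,"ax": 0,"ay": 0,"az": 0,"hand": 1}

```text
time_s: 3.4
eef_pos: [0.5337, -0.2262, 0.0605]
ee_rot: [-180.0, 0.0, 13.0]
wrist_force: [-0.4, 0.7, -0.2]
gripper_width: 0.0231
gripper_force: 29.9
```

Call:
servo_tool:
  targets:
    - {"tx": 0,"ty": 0,"tz": -1,"ax": 0,"ay": 0,"az": 0,"hand": 1}
    - {"tx": 0,"ty": 0,"tz": -3,"ax": 0,"ay": 0,"az": 0,"hand": 1}
    - {"tx": 0,"ty": 0,"tz": -6,"ax": 0,"ay": 0,"az": 0,"hand": 1}
    - {"tx": 0,"ty": 0,"tz": -9,"ax": 0,"ay": 0,"az": 0,"hand": 1}
    - {"tx": 0,"ty": 0,"tz": -12,"ax": 0,"ay": 0,"az": 0,"hand": 1}
    - {"tx": 0,"ty": 0,"tz": -14,"ax": 0,"ay": 0,"az": 0,"hand": 1}
    - {"tx": 0,"ty": 0,"tz": -14,"ax": 0,"ay": 0,"az": 0,"hand": 1}
    - {"tx": 0,"ty": 0,"tz": -14,"ax": 0,"ay": 0,"az": 0,"hand": 1}

```text
time_s: 4.2
eef_pos: [0.5336, -0.2261, 0.2005]
ee_rot: [180.0, -0.0, 13.0]
wrist_force: [-0.6, -0.4, -1.4]
gripper_width: 0.023
gripper_force: 29.9
```

```bash
python3 - <<'E'
from h import *
o=r.observe();print(o['eef_pos'],o['gripper_width'],o['wrist_force'])
go([.47,.0437,.20],13.6)
E
```

```text
[ 0.53361279 -0.22610326  0.20052622] 0.022978874201508962 [-0.62063286 -0.36595685 -1.40394364]
shift cm [ -0.13 -27.72   0.05] turn [ 0.    -0.    -0.011]
```

Call:
servo_tool:
  targets:
    - {"tx": 0,"ty": -2,"tz": 0,"ax": 0,"ay": 0,"az": 0,"hand": 1}
    - {"tx": 0,"ty": -6,"tz": 0,"ax": 0,"ay": 0,"az": 0,"hand": 1}
    - {"tx": 0,"ty": -10,"tz": 0,"ax": 0,"ay": 0,"az": 0,"hand": 1}
    - {"tx": 0,"ty": -14,"tz": 0,"ax": 0,"ay": 0,"az": -0.01,"hand": 1}
    - {"tx": 0,"ty": -18,"tz": 0,"ax": 0,"ay": 0,"az": -0.01,"hand": 1}
    - {"tx": 0,"ty": -22,"tz": 0,"ax": 0,"ay": 0,"az": -0.01,"hand": 1}
    - {"tx": 0,"ty": -25.5,"tz": 0,"ax": 0,"ay": 0,"az": -0.01,"hand": 1}
    - {"tx": 0,"ty": -27.7,"tz": 0,"ax": 0,"ay": 0,"az": -0.01,"hand": 1}
    - {"tx": 0,"ty": -27.7,"tz": 0,"ax": 0,"ay": 0,"az": -0.01,"hand": 1}
    - {"tx": 0,"ty": -27.7,"tz": 0,"ax": 0,"ay": 0,"az": -0.01,"hand": 1}

```text
time_s: 5.2
eef_pos: [0.4702, 0.0444, 0.1992]
ee_rot: [-180.0, 0.1, 13.7]
wrist_force: [-0.2, 0.3, -2.3]
gripper_width: 0.0237
gripper_force: 29.9
```

```bash
python3 - <<'E'
from h import *
import pickle
c=optics.camera('wrist');pickle.dump(c,open('w3.pkl','wb'));o=r.observe()
print(o['eef_pos'],o['ee_rot'],c['position'])
q=proj(c,[.5088,.0528,.08]);print(q,proj(c,[.4837,.1566,.104]))
a=c['img'][...,::-1]
cv2.imwrite('pics/w3.png',cv2.resize(a[60:330,140:500],None,fx=2.2,fy=2.2,interpolation=cv2.INTER_CUBIC))
E
```

```text
[0.47064931 0.0436967  0.19948481] [-1.79991056e+02  1.04704742e-01  1.36022433e+01] [0.54882054 0.06360404 0.36135663]
[314.3386945  156.53467746] [187.35330977 161.03487083]
```

View pics/w3.png

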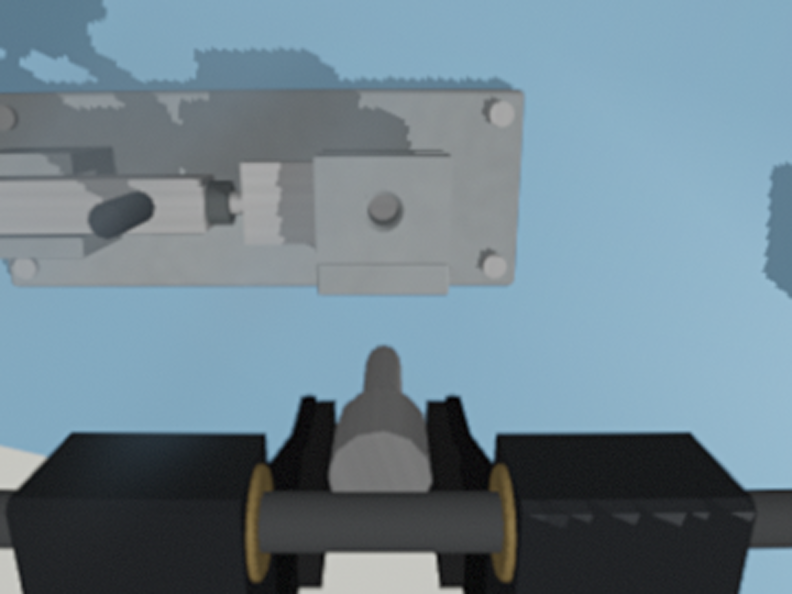

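The view shows the upper hole at zoom (385,209), which is pixel (315,155). The ear spans zoom 315..450 by 157..264 and sits square to the image. The pin's nose front edge is at zoom (384,347), pixel (314.5,217.7).

```bash
python3 - <<'E'
from h import *
import pickle
c=pickle.load(open('w3.pkl','rb'));cs=pickle.load(open('c0.pkl','rb'))
hs=onz(c,(315,155),.08);print('hole',hs,tri([(c,(315,155)),(cs['scene'],(361,184.4)),(cs['side'],(276.7,166.7))]))
for u,v in((315,157),(450,157),(449,263),(317,263)):print(onz(c,(140+u/2.2,60+v/2.2),.08).round(4))
g=c['img'][60:330,140:500].astype(float).mean(2)
print(g[86:104:1,166:184].astype(int))
t=np.array([.4707,.0437,0]);x=np.array([np.cos(.2374),np.sin(.2374),0])
for z in(.145,):print(proj(c,t+.005*x+[0,0,z]),proj(c,t+[0,0,z+.079]))
print('nose edge from px',onz(c,(314.5,217.7),.145)-.005*x)
E
```

```text
hole [0.5102932  0.05254797 0.08      ] [0.50940537 0.05265137 0.07900563]
[0.524 0.085 0.08 ]
[0.5369 0.0321 0.08  ]
[0.4946 0.0209 0.08  ]
[0.4815 0.075  0.08  ]
[[147 148 148 147 147 146 145 142 142 141 144 144 147 148 148 149 148 147]
 [148 147 147 146 144 142 139 135 133 131 131 133 139 143 147 149 148 148]
 [145 146 147 145 141 136 133 130 128 126 124 125 124 132 141 148 148 147]
 [143 146 146 142 134 128 125 125 125 124 123 122 120 119 126 140 148 149]
 [146 147 143 135 128 125 124 124 124 125 124 124 121 116 116 125 140 148]
 [149 145 136 126 124 123 123 124 123 125 123 123 122 119 112 114 131 146]
 [149 140 128 123 122 122 123 123 122 121 122 122 122 120 113 107 121 141]
 [146 131 122 121 122 120 121 120 121 120 121 120 121 119 109 102 111 134]
 [142 123 118 121 121 121 122 121 121 121 121 120 121 118 104  95 104 128]
 [141 114 114 121 123 123 122 121 122 122 121 121 122 115  95  89 101 126]
 [140 112 109 120 123 123 122 123 122 122 122 122 122 109  86  87 100 127]
 [142 116  99 110 119 123 123 123 122 123 122 121 113  95  80  89 104 132]
 [143 124  98  94 107 117 120 121 121 120 117 109  96  82  83  93 110 137]
 [142 133 108  86  89  98 108 110 109 108  98  87  79  78  89 101 121 144]
 [144 139 125 102  85  81  84  87  85  85  80  78  79  89  97 111 135 149]
 [146 141 135 121 102  88  82  79  79  79  82  84  90  97 107 126 145 151]
 [148 144 137 132 122 110 102  95  95  93  94  96 100 109 122 142 150 151]
 [148 147 143 137 131 125 121 115 112 109 108 109 116 128 141 148 151 151]]
[314.39972965 215.79264855] [314.96275353 277.18442709]
nose edge from px [0.46926577 0.04327326 0.145     ]
```

Call:
servo_tool:
  targets:
    - {"tx": 2,"ty": 0,"tz": 0,"ax": 0,"ay": 0,"az": 0,"hand": 1}
    - {"tx": 4.2,"ty": 0.05,"tz": 1,"ax": 0,"ay": 0,"az": 0,"hand": 1}
    - {"tx": 4.2,"ty": 0.05,"tz": 3,"ax": 0,"ay": 0,"az": 0,"hand": 1}
    - {"tx": 4.2,"ty": 0.05,"tz": 4.5,"ax": 0,"ay": 0,"az": 0,"hand": 1}
    - {"tx": 4.2,"ty": 0.05,"tz": 5.2,"ax": 0,"ay": 0,"az": 0,"hand": 1}
    - {"tx": 4.2,"ty": 0.05,"tz": 5.2,"ax": 0,"ay": 0,"az": 0,"hand": 1}
    - {"tx": 4.2,"ty": 0.05,"tz": 5.2,"ax": 0,"ay": 0,"az": 0,"hand": 1}
    - {"tx": 4.2,"ty": 0.05,"tz": 5.2,"ax": 0,"ay": 0,"az": 0,"hand": 1}

```text
time_s: 6.05
eef_pos: [0.5129, 0.0529, 0.1496]
ee_rot: [180.0, -0.1, 13.6]
wrist_force: [-0.0, 0.1, -0.9]
gripper_width: 0.0234
gripper_force: 29.9
```

```bash
python3 - <<'E'
from h import *
import pickle
f=lambda c,b,s:cv2.resize(c['img'][b[1]:b[3],b[0]:b[2],::-1],None,fx=s,fy=s,interpolation=cv2.INTER_CUBIC)
cs={n:optics.camera(n) for n in('scene','side','wrist')};pickle.dump(cs,open('c4.pkl','wb'));o=r.observe()
print(o['eef_pos'],o['ee_rot'],o['wrist_force'])
h=[.5101,.0527,.08]
for n in cs: print(n,proj(cs[n],h), proj(cs[n],[h[0],h[1],o['eef_pos'][2]-.0545]))
out=np.zeros((600,800,3),np.uint8)
out[:300,:400]=f(cs['scene'],(330,155,390,200),6.667)[:300,:400]
out[:300,405:800]=f(cs['side'],(245,130,305,175),6.6)[:300,:395]
w=f(cs['wrist'],(265,150,365,225),4)
out[300:600,:400]=w
cv2.imwrite('pics/m4.png',out)
E
```

```text
[0.51284055 0.05309253 0.14940851] [ 1.79976004e+02 -8.58333351e-02  1.35691323e+01] [-0.164271    0.42071045 -0.65655472]
scene [360.88093746 184.37305746] [361.23968251 180.1116756 ]
side [277.14472138 166.32487753] [276.851865   161.91616204]
wrist [312.87729762 219.43713849] [312.87629268 226.16206112]Traceback (most recent call last):
  File "<stdin>", line 10, in <module>
ValueError: could not broadcast input array from shape (297,395,3) into shape (300,395,3)
```

```bash
python3 - <<'E'
from h import *
import pickle
f=lambda c,b,s:cv2.resize(c['img'][b[1]:b[3],b[0]:b[2],::-1],None,fx=s,fy=s,interpolation=cv2.INTER_CUBIC)
cs=pickle.load(open('c4.pkl','rb'))
out=np.zeros((600,800,3),np.uint8)
out[:270,:360]=f(cs['scene'],(330,155,390,200),6)
out[:270,400:760]=f(cs['side'],(245,130,305,175),6)
out[280:600,:400]=f(cs['wrist'],(265,175,365,255),4)
cv2.imwrite('pics/m4.png',out)
E
```

```text
(no output)
```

View pics/m4.png

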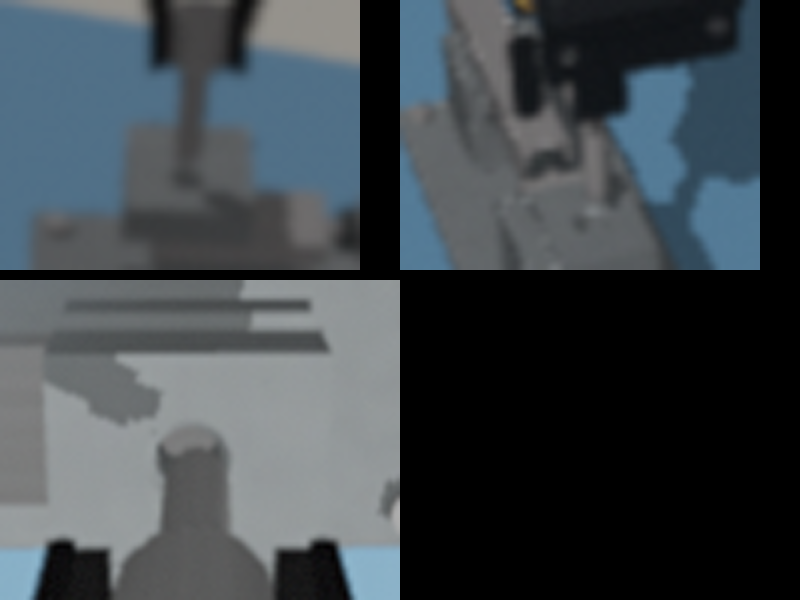

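The wrist view shows the chamfer ring centred at about (313.4,219.7). The pin nose sits some 2.5 mm too far towards tool +x, which agrees with the TCP reading. I'll correct that and lower the pin gently.

Call:
servo_tool:
  targets:
    - {"tx": -0.25,"ty": -0.03,"tz": 0,"ax": 0,"ay": 0,"az": 0,"hand": 1}
    - {"tx": -0.25,"ty": -0.03,"tz": 0,"ax": 0,"ay": 0,"az": 0,"hand": 1}
    - {"tx": -0.25,"ty": -0.03,"tz": 0,"ax": 0,"ay": 0,"az": 0,"hand": 1}
    - {"tx": -0.25,"ty": -0.03,"tz": 0.3,"ax": 0,"ay": 0,"az": 0,"hand": 1}
    - {"tx": -0.25,"ty": -0.03,"tz": 0.6,"ax": 0,"ay": 0,"az": 0,"hand": 1}
    - {"tx": -0.25,"ty": -0.03,"tz": 0.9,"ax": 0,"ay": 0,"az": 0,"hand": 1}
    - {"tx": -0.25,"ty": -0.03,"tz": 1.2,"ax": 0,"ay": 0,"az": 0,"hand": 1}
    - {"tx": -0.25,"ty": -0.03,"tz": 1.2,"ax": 0,"ay": 0,"az": 0,"hand": 1}

```text
time_s: 7.0
eef_pos: [0.5094, 0.0529, 0.1358]
ee_rot: [-180.0, 0.1, 13.6]
wrist_force: [0.1, -0.9, -0.8]
gripper_width: 0.0235
gripper_force: 29.9
```

Call:
servo_tool:
  targets:
    - {"tx": 0.05,"ty": 0,"tz": 0.2,"ax": 0,"ay": 0,"az": 0,"hand": 1}
    - {"tx": 0.05,"ty": 0,"tz": 0.4,"ax": 0,"ay": 0,"az": 0,"hand": 1}
    - {"tx": 0.05,"ty": 0,"tz": 0.6,"ax": 0,"ay": 0,"az": 0,"hand": 1}
    - {"tx": 0.05,"ty": 0,"tz": 0.6,"ax": 0,"ay": 0,"az": 0,"hand": 1}

```text
time_s: 7.4
eef_pos: [0.51, 0.0531, 0.13]
ee_rot: [-180.0, 0.0, 13.6]
wrist_force: [-0.1, 1.3, -2.2]
gripper_width: 0.0234
gripper_force: 29.9
```

Call:
servo_tool:
  targets:
    - {"tx": 0,"ty": 0,"tz": 0.25,"ax": 0,"ay": 0,"az": 0,"hand": 1}
    - {"tx": 0,"ty": 0,"tz": 0.5,"ax": 0,"ay": 0,"az": 0,"hand": 1}
    - {"tx": 0,"ty": 0,"tz": 0.75,"ax": 0,"ay": 0,"az": 0,"hand": 1}
    - {"tx": 0,"ty": 0,"tz": 1.0,"ax": 0,"ay": 0,"az": 0,"hand": 1}
    - {"tx": 0,"ty": 0,"tz": 1.0,"ax": 0,"ay": 0,"az": 0,"hand": 1}
    - {"tx": 0,"ty": 0,"tz": 1.0,"ax": 0,"ay": 0,"az": 0,"hand": 1}

```text
time_s: 8.0
eef_pos: [0.51, 0.053, 0.1201]
ee_rot: [-180.0, 0.0, 13.6]
wrist_force: [-0.9, 1.4, -3.2]
gripper_width: 0.0232
gripper_force: 29.9
```

Call:
servo_tool:
  targets:
    - {"tx": 0,"ty": 0,"tz": 0.2,"ax": 0,"ay": 0,"az": 0,"hand": 1}
    - {"tx": 0,"ty": 0,"tz": 0.45,"ax": 0,"ay": 0,"az": 0,"hand": 1}
    - {"tx": 0,"ty": 0,"tz": 0.45,"ax": 0,"ay": 0,"az": 0,"hand": 1}
    - {"tx": 0,"ty": 0,"tz": 0.45,"ax": 0,"ay": 0,"az": 0,"hand": 0.3}
    - {"tx": 0,"ty": 0,"tz": 0.45,"ax": 0,"ay": 0,"az": 0,"hand": 0}
    - {"tx": 0,"ty": 0,"tz": 0.45,"ax": 0,"ay": 0,"az": 0,"hand": 0}
    - {"tx": 0,"ty": 0,"tz": 0.45,"ax": 0,"ay": 0,"az": 0,"hand": 0}
    - {"tx": 0,"ty": 0,"tz": 0.45,"ax": 0,"ay": 0,"az": 0,"hand": 0}
    - {"tx": 0,"ty": 0,"tz": 0.45,"ax": 0,"ay": 0,"az": 0,"hand": 0}

```text
time_s: 8.9
eef_pos: [0.5104, 0.0529, 0.1161]
ee_rot: [180.0, -0.0, 13.6]
wrist_force: [-0.1, 0.3, -0.4]
gripper_width: 0.0434
gripper_force: 0.0
```

Call:
servo_tool:
  targets:
    - {"tx": 0,"ty": 0,"tz": -2,"ax": 0,"ay": 0,"az": 0,"hand": 0}
    - {"tx": 0,"ty": 0,"tz": -4.5,"ax": 0,"ay": 0,"az": 0,"hand": 0}
    - {"tx": 0,"ty": -3,"tz": -6,"ax": 0,"ay": 0,"az": 0,"hand": 0}
    - {"tx": 0,"ty": -7,"tz": -6,"ax": 0,"ay": 0,"az": 0,"hand": 0.5}
    - {"tx": 0,"ty": -11,"tz": -6,"ax": 0,"ay": 0,"az": 0,"hand": 1}
    - {"tx": 0,"ty": -14.2,"tz": -6,"ax": 0,"ay": 0,"az": 0,"hand": 1}
    - {"tx": 0,"ty": -14.2,"tz": -4,"ax": 0,"ay": 0,"az": 0,"hand": 1}
    - {"tx": 0,"ty": -14.2,"tz": -1.5,"ax": 0,"ay": 0,"az": 0,"hand": 1}
    - {"tx": 0,"ty": -14.2,"tz": -1.5,"ax": 0,"ay": 0,"az": 0,"hand": 1}
    - {"tx": 0,"ty": -14.2,"tz": -1.5,"ax": 0,"ay": 0,"az": 0,"hand": 1}

```text
time_s: 9.9
eef_pos: [0.4767, 0.1908, 0.131]
ee_rot: [180.0, 0.1, 13.6]
wrist_force: [1.0, -0.4, -0.0]
gripper_width: 0.0019
gripper_force: 0.0
```

```bash
python3 - <<'E'
from h import *
import pickle
f=lambda c,b,s:cv2.resize(c['img'][b[1]:b[3],b[0]:b[2],::-1],None,fx=s,fy=s,interpolation=cv2.INTER_CUBIC)
cs={n:optics.camera(n) for n in('scene','side','wrist')};pickle.dump(cs,open('c5.pkl','wb'));o=r.observe()
print(o['eef_pos'],o['gripper_width'],o['wrist_force'])
out=np.zeros((600,800,3),np.uint8)
out[:280,:400]=f(cs['scene'],(330,145,430,215),4)
out[:280,400:760]=f(cs['side'],(235,115,325,185),4)
out[290:590,:480]=f(cs['wrist'],(240,100,560,300),1.5)
cv2.imwrite('pics/m5.png',out)
print(proj(cs['scene'],[.5101,.0527,.111]),proj(cs['scene'],[.5101,.0527,.137]))
E
```

```text
[0.4781867  0.19097278 0.13258583] 0.0005780323198623072 [ 0.23809501 -0.14047036  1.53045619]
[361.63465198 175.4159942 ] [362.29045819 167.60999258]
```

View pics/m5.png

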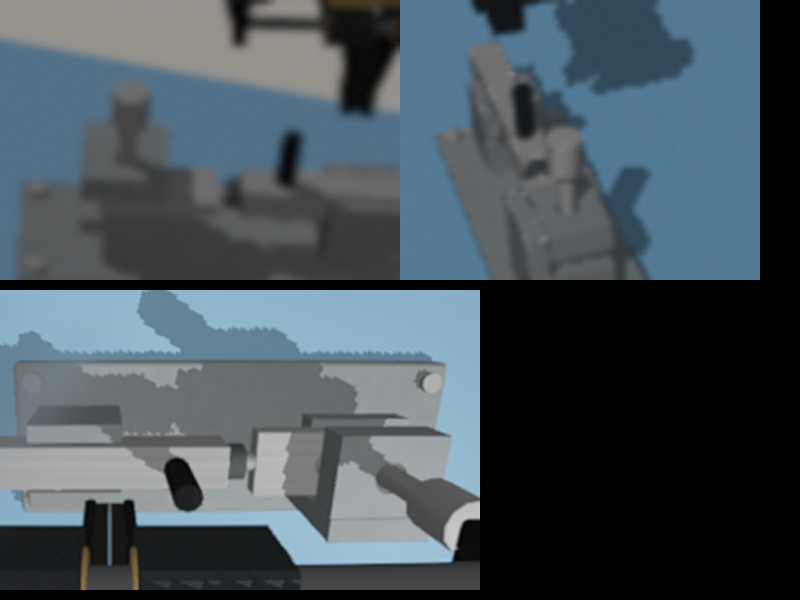

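The pin stands on the plate with its head top at scene pixel (362.7,167.5), which is z≈0.137 as expected. The closed fingers are behind the black post. I'll lower them and approach the post.

Call:
servo_tool:
  targets:
    - {"tx": 0,"ty": 0,"tz": 1.5,"ax": 0,"ay": 0,"az": 0,"hand": 1}
    - {"tx": 0,"ty": 0,"tz": 3,"ax": 0,"ay": 0,"az": 0,"hand": 1}
    - {"tx": 0,"ty": 0,"tz": 4.4,"ax": 0,"ay": 0,"az": 0,"hand": 1}
    - {"tx": 0,"ty": 0.4,"tz": 4.4,"ax": 0,"ay": 0,"az": 0,"hand": 1}
    - {"tx": 0,"ty": 0.8,"tz": 4.4,"ax": 0,"ay": 0,"az": 0,"hand": 1}
    - {"tx": 0,"ty": 1.2,"tz": 4.4,"ax": 0,"ay": 0,"az": 0,"hand": 1}
    - {"tx": 0,"ty": 1.2,"tz": 4.4,"ax": 0,"ay": 0,"az": 0,"hand": 1}
    - {"tx": 0,"ty": 1.2,"tz": 4.4,"ax": 0,"ay": 0,"az": 0,"hand": 1}

```text
time_s: 10.85
eef_pos: [0.4804, 0.1792, 0.0877]
ee_rot: [-180.0, -0.1, 13.5]
wrist_force: [-1.4, -1.0, 1.3]
gripper_width: 0.0004
gripper_force: 0.0
```

```bash
cat > fall.py <<'E'
from h import *
def top():
    c=optics.camera('scene'); s=cv2.cvtColor(c['img'],cv2.COLOR_RGB2HSV)[155:185,360:366,1].mean(1)
    b=s[:3].mean() if s[:3].mean()>60 else 120
    i=np.argmax(s<b*.6); return i+155
o=r.observe();R0=Ro.from_euler('xyz',o['ee_rot'],degrees=True)
d=(o['eef_pos']-np.array([.5101,.0527,0]));y=np.array([-np.sin(.2374),np.cos(.2374),0])
print(o['time_s'],o['eef_pos'],'along',d@y,'F along y',np.dot(o['wrist_force'],y),o['wrist_force'],'headtop row',top())
E
python3 fall.py
```

```text
10.85 [0.48038649 0.17920548 0.08770769] along 0.12994525734799492 F along y -0.6143954687578003 [-1.41554989 -0.97463519  1.30975635] headtop row 155
```

```bash
sed -i 's/\[155:185,360:366,1\].mean(1)/[155:185,360:366,1].mean(1); return s.round().astype(int)/' fall.py; python3 fall.py
```

```text
10.9 [0.48023422 0.1792956  0.08756413] along 0.13006866577093534 F along y -0.1699580604082624 [-0.65285856 -0.33282993 -0.32596124] headtop row [15 15 14 13  7 26 68 95 98 83 49 16  5  4  4  3  4  4  5  6  6  6  4  4
  5  5  5  5  6  6]
```

Call:
servo_tool:
  targets:
    - {"tx": 0,"ty": 0.2,"tz": 0,"ax": 0,"ay": 0,"az": 0,"hand": 1}
    - {"tx": 0,"ty": 0.4,"tz": 0,"ax": 0,"ay": 0,"az": 0,"hand": 1}
    - {"tx": 0,"ty": 0.6,"tz": 0,"ax": 0,"ay": 0,"az": 0,"hand": 1}
    - {"tx": 0,"ty": 0.6,"tz": 0,"ax": 0,"ay": 0,"az": 0,"hand": 1}

```text
time_s: 11.35
eef_pos: [0.4813, 0.1732, 0.087]
ee_rot: [180.0, 0.0, 13.6]
wrist_force: [-0.3, 0.1, -0.3]
gripper_width: 0.0007
gripper_force: 0.0
```

```bash
python3 fall.py
```

```text
11.35 [0.4812808  0.17323103 0.08700261] along 0.12392806028499263 F along y 0.16251402424654549 [-0.3330335   0.08662193 -0.34469302] headtop row [16 15 14 13  7 26 68 95 98 82 50 17  4  4  5  4  5  4  7  6  6  5  4  4
  5  5  5  5  5  4]
```

Call:
servo_tool:
  targets:
    - {"tx": 0,"ty": 0.1,"tz": 0,"ax": 0,"ay": 0,"az": 0,"hand": 1}
    - {"tx": 0,"ty": 0.2,"tz": 0,"ax": 0,"ay": 0,"az": 0,"hand": 1}
    - {"tx": 0,"ty": 0.3,"tz": 0,"ax": 0,"ay": 0,"az": 0,"hand": 1}
    - {"tx": 0,"ty": 0.4,"tz": 0,"ax": 0,"ay": 0,"az": 0,"hand": 1}
    - {"tx": 0,"ty": 0.5,"tz": 0,"ax": 0,"ay": 0,"az": 0,"hand": 1}
    - {"tx": 0,"ty": 0.6,"tz": 0,"ax": 0,"ay": 0,"az": 0,"hand": 1}
    - {"tx": 0,"ty": 0.7,"tz": 0,"ax": 0,"ay": 0,"az": 0,"hand": 1}
    - {"tx": 0,"ty": 0.8,"tz": 0,"ax": 0,"ay": 0,"az": 0,"hand": 1}

```text
time_s: 12.2
eef_pos: [0.4828, 0.1668, 0.087]
ee_rot: [-179.9, -0.0, 13.6]
wrist_force: [-1.2, 6.6, 0.9]
gripper_width: 0.0004
gripper_force: 3.0
```

```bash
python3 fall.py
```

```text
12.2 [0.4828359  0.1668449  0.08704315] along 0.11735531906297803 F along y 6.651719823751557 [-1.15113326  6.56513469  0.89693581] headtop row [15 15 15 12  7 26 68 95 98 81 48 15  5  4  4  5  6  7  7  7  6  5  4  4
  5  6  5  6  6  6]
```

Call:
servo_tool:
  targets:
    - {"tx": 0,"ty": 0.1,"tz": 0,"ax": 0,"ay": 0,"az": 0,"hand": 1}
    - {"tx": 0,"ty": 0.2,"tz": 0,"ax": 0,"ay": 0,"az": 0,"hand": 1}
    - {"tx": 0,"ty": 0.3,"tz": 0,"ax": 0,"ay": 0,"az": 0,"hand": 1}
    - {"tx": 0,"ty": 0.4,"tz": 0,"ax": 0,"ay": 0,"az": 0,"hand": 1}

```text
time_s: 12.65
eef_pos: [0.4838, 0.163, 0.087]
ee_rot: [-179.9, -0.0, 13.6]
wrist_force: [-0.1, 5.7, -0.0]
gripper_width: 0.0001
gripper_force: 3.0
```

```bash
python3 fall.py
```

```text
12.65 [0.48377899 0.1629597  0.08703441] along 0.1133572923656535 F along y 5.5950294035609875 [-0.10188124  5.73183164 -0.02106274] headtop row [15 15 15 13  7 26 68 96 98 81 48 16  5  4  4  5  6  8  7  7  7  4  4  3
  4  6  4  7  6  6]
```

Call:
servo_tool:
  targets:
    - {"tx": 0,"ty": 0.1,"tz": 0,"ax": 0,"ay": 0,"az": 0,"hand": 1}
    - {"tx": 0,"ty": 0.2,"tz": 0,"ax": 0,"ay": 0,"az": 0,"hand": 1}
    - {"tx": 0,"ty": 0.3,"tz": 0,"ax": 0,"ay": 0,"az": 0,"hand": 1}

```text
time_s: 13.0
eef_pos: [0.4845, 0.16, 0.087]
ee_rot: [-179.9, -0.0, 13.6]
wrist_force: [-0.6, 5.8, -0.0]
gripper_width: 0.0004
gripper_force: 3.0
```

```bash
python3 fall.py
```

```text
13.0 [0.484472   0.16002824 0.08703011] along 0.11034507018357946 F along y 5.800178517044935 [-0.58305361  5.82647488 -0.01029422] headtop row [15 15 15 13  7 26 68 96 98 82 48 16  5  5  5  6  5  7  8  7  6  6  3  4
  5  5  6  5  6  5]
```

Call:
servo_tool:
  targets:
    - {"tx": 0,"ty": 0.1,"tz": 0,"ax": 0,"ay": 0,"az": 0,"hand": 1}
    - {"tx": 0,"ty": 0.2,"tz": 0,"ax": 0,"ay": 0,"az": 0,"hand": 1}
    - {"tx": 0,"ty": 0.3,"tz": 0,"ax": 0,"ay": 0,"az": 0,"hand": 1}

```text
time_s: 13.35
eef_pos: [0.4852, 0.1572, 0.087]
ee_rot: [-179.9, -0.0, 13.6]
wrist_force: [-1.0, 5.9, -0.4]
gripper_width: 0.0004
gripper_force: 3.1
```

```bash
python3 fall.py
```

```text
13.35 [0.48519893 0.15717375 0.08704225] along 0.1073996887324064 F along y 5.997045527314919 [-1.00322486  5.92735702 -0.37043199] headtop row [15 15 15 13  7 26 68 96 97 82 48 15  4  4  4  4  4  6  6  7  7  3  4  4
  6  5  4  7  5  6]
```

Call:
servo_tool:
  targets:
    - {"tx": 0,"ty": 0.1,"tz": 0,"ax": 0,"ay": 0,"az": 0,"hand": 1}
    - {"tx": 0,"ty": 0.2,"tz": 0,"ax": 0,"ay": 0,"az": 0,"hand": 1}
    - {"tx": 0,"ty": 0.3,"tz": 0,"ax": 0,"ay": 0,"az": 0,"hand": 1}

```text
time_s: 13.7
eef_pos: [0.4859, 0.1543, 0.087]
ee_rot: [-179.9, -0.0, 13.6]
wrist_force: [-0.3, 6.0, -0.1]
gripper_width: 0.0005
gripper_force: 3.1
```

```bash
python3 fall.py
```

```text
13.7 [0.4858976  0.15428979 0.08704019] along 0.10443230065937696 F along y 5.9316899737370745 [-0.33548255  6.02168429 -0.12205369] headtop row [15 15 15 13  7 26 69 95 98 85 56 25 13 10  9  9  8  8  8  5  4  5  5  4
  3  5  5  5  6  6]
```

Call:
servo_tool:
  targets:
    - {"tx": 0,"ty": 0.1,"tz": 0,"ax": 0,"ay": 0,"az": 0,"hand": 1}
    - {"tx": 0,"ty": 0.15,"tz": 0,"ax": 0,"ay": 0,"az": 0,"hand": 1}
    - {"tx": 0,"ty": 0.15,"tz": 0,"ax": 0,"ay": 0,"az": 0,"hand": 1}

```text
time_s: 14.05
eef_pos: [0.4863, 0.1526, 0.087]
ee_rot: [-179.9, -0.0, 13.6]
wrist_force: [-0.4, 5.1, 0.1]
gripper_width: 0.0002
gripper_force: 2.5
```

```bash
python3 fall.py
```

```text
14.05 [0.48631597 0.15258747 0.08703114] along 0.10267934330596101 F along y 5.071073437628934 [-0.42502318  5.11456776  0.07239112] headtop row [ 15  15  15  13   7  26  69  96 100  90  68  41  27  24  20  19  18  15
  13  11   8   5   5   5   5   3   4   5   4   3]
```

Call:
servo_tool:
  targets:
    - {"tx": 0,"ty": 0.1,"tz": 0,"ax": 0,"ay": 0,"az": 0,"hand": 1}
    - {"tx": 0,"ty": 0.15,"tz": 0,"ax": 0,"ay": 0,"az": 0,"hand": 1}
    - {"tx": 0,"ty": 0.15,"tz": 0,"ax": 0,"ay": 0,"az": 0,"hand": 1}

```text
time_s: 14.4
eef_pos: [0.4867, 0.1511, 0.0871]
ee_rot: [-179.9, -0.0, 13.6]
wrist_force: [-0.2, 5.9, -0.5]
gripper_width: -0.0
gripper_force: 2.5
```

```bash
python3 fall.py
```

```text
14.4 [0.486705   0.1510735  0.08705143] along 0.10111633884825251 F along y 5.808224983662644 [-0.23674615  5.91854705 -0.49426249] headtop row [ 14  15  14  13   7  27  69  96 100  92  69  42  28  23  20  19  18  14
  12  11   8   6   4   4   4   3   4   4   5   5]
```

Call:
servo_tool:
  targets:
    - {"tx": 0,"ty": 0.1,"tz": 0,"ax": 0,"ay": 0,"az": 0,"hand": 1}
    - {"tx": 0,"ty": 0.2,"tz": 0,"ax": 0,"ay": 0,"az": 0,"hand": 1}
    - {"tx": 0,"ty": 0.2,"tz": 0,"ax": 0,"ay": 0,"az": 0,"hand": 1}

```text
time_s: 14.75
eef_pos: [0.4872, 0.149, 0.087]
ee_rot: [-179.9, -0.0, 13.6]
wrist_force: [-0.8, 4.5, -0.3]
gripper_width: 0.0006
gripper_force: 2.5
```

```bash
cat >> fall.py <<'E'
c=optics.camera('scene'); s=cv2.cvtColor(c['img'],cv2.COLOR_RGB2HSV)[...,1]
print(s[162:180,352:374])
E
python3 fall.py
```

```text
14.75 [0.48717636 0.14897762 0.08702098] along 0.09896838875294844 F along y 4.583248748606657 [-0.80145139  4.52158449 -0.30563981] headtop row [ 15  15  14  12   6  27  69  97 102 102 103 102 101  94  71  34  11   8
   7   7   6   4   4   4   4   2   3   4   5   4]
[[104 102 104 102 103 102 103 102 101 101  99  97  93  90  88  91 105  80
   14   6   3   5]
 [102 104 104 102 102 102 102 102 102 102 103 102 102 102 101 103 107 108
   43  15  13   7]
 [102 102 102 103 103 102 102 102 102 102 103 102 102 102 102 103 103 106
   96  47  35  28]
 [102 102 102 103 102 102 102 104 102 102 104 102 102 103 103 104 103 102
  100  78  77  70]
 [102 102 104 102 102 103 104 102 102 102 102 102 104 103 103 102 105 100
   96 103  96  96]
 [102 104 102 104 104 104 104 102 103 101 101  99 101 103 103 102 103 100
  105 105 103 102]
 [103 102 104 102 102 103 102 102  99  95  90  90  92  95  99  98 101 102
  105 103 104 102]
 [104 103 103 102 102 102 101  96  85  72  65  62  65  73  80  88  91  97
  101 104 102 103]
 [102 102 104 102 104 103  98  84  62  39  25  20  27  33  45  57  75  96
  101 103 102 102]
 [104 102 102 103 102 101  94  71  37  11   5   2   2   5  14  33  63  91
  102 104 103 103]
 [103 102 102 101 103 100  88  62  23   5   5   5   5   5   5  19  56  87
  101 103 102 102]
 [102 101 100 102 101 100  87  56  15   3   5   2   5   5   5  19  57  90
  101 101 103 102]
 [ 95  91  94  95  95  92  79  47  14   3   5   3   5   5   5  23  64  88
   97  99 101 102]
 [ 71  70  69  70  72  70  58  35   9   3   3   6   6   6   6  30  59  79
   84  91  98 102]
 [ 40  34  34  34  34  32  29  15   0   7   3   3   7   3   7  20  41  50
   55  73  92 101]
 [ 22  15  13  13  15  13   8   3   3   4   4   0   7   4   0  10  14  23
   31  59  88 102]
 [ 20  10  10  10  10  11   3   3   4   4   4   7   4   4   0   7   9  13
   23  51  85 100]
 [ 18  11  11   8  11   8   6   0   4   4   0   7   7   0   4   6   8  11
   21  51  84 100]]
```

```bash
python3 - <<'E'
from h import *
import pickle
cs=pickle.load(open('c5.pkl','rb'));n=optics.camera('scene');d=optics.camera('side');w=optics.camera('wrist')
pickle.dump({'scene':n,'side':d,'wrist':w},open('c6.pkl','wb'))
for z in(.137,.123,.117,.112):print(z,proj(n,[.5101,.0527,z]),proj(d,[.5101,.0527,z]),proj(w,[.5101,.0527,z]))
for c in(cs['scene'],n):
    s=cv2.cvtColor(c['img'],cv2.COLOR_RGB2HSV)[...,1].astype(float)
    e=[]
    for col in range(361,365):
        p=s[162:180,col]; i=np.argmax((p[1:]<55)&(p[:-1]>=55)); e.append(162+i+(p[i]-55)/(p[i]-p[i+1]))
    print(np.round(e,2))
print(r.observe()['wrist_force'])
E
```

```text
0.137 [362.29045819 167.60999258] [275.99123411 148.95909996] [539.30983366 305.90094424]
0.123 [361.93457806 171.84744546] [276.28319757 153.35486014] [519.8693666  288.60278553]
0.117 [361.78403224 173.63895754] [276.4065553  155.21206702] [512.47518533 282.04900528]
0.112 [361.6594683  175.12081949] [276.50855668 156.7477219 ] [506.68820508 276.92911044]
[164.71 164.62 164.62 164.87]
[169.51 169.25 169.17 169.26]
[-1.16155981  5.55909619 -0.47049716]
```

Call:
servo_tool:
  targets:
    - {"tx": 0,"ty": 0.05,"tz": 0,"ax": 0,"ay": 0,"az": 0,"hand": 1}
    - {"tx": 0,"ty": 0.1,"tz": 0,"ax": 0,"ay": 0,"az": 0,"hand": 1}
    - {"tx": 0,"ty": 0.1,"tz": 0,"ax": 0,"ay": 0,"az": 0,"hand": 1}

```text
time_s: 15.3
eef_pos: [0.4875, 0.1478, 0.087]
ee_rot: [-179.9, -0.0, 13.6]
wrist_force: [-0.2, 5.0, 0.4]
gripper_width: 0.0007
gripper_force: 2.5
```

```bash
cat > fall2.py <<'E'
from h import *
o=r.observe();c=optics.camera('scene')
s=cv2.cvtColor(c['img'],cv2.COLOR_RGB2HSV)[...,1].astype(float)
e=[]
for col in range(360,366):
    p=s[162:180,col]; i=np.argmax((p[1:]<55)&(p[:-1]>=55)); e.append(162+i+(p[i]-55)/(p[i]-p[i+1]))
L=[]
for row in (172,173):
    p=s[row,352:374]; x=np.where(p<55)[0]; L.append((x.min()+352,x.max()+352))
y=np.array([-np.sin(.2374),np.cos(.2374),0])
print(o['time_s'],o['eef_pos'],(o['eef_pos']-[.5101,.0527,0])@y,o['wrist_force'],np.round(e,2),L)
E
python3 fall2.py
```

```text
15.3 [0.48746569 0.14782663 0.08703189] 0.09778164048368254 [-0.23475842  4.95065324  0.39221154] [170.31 169.54 169.21 169.18 169.25 169.43] [(np.int64(360), np.int64(367)), (np.int64(360), np.int64(367))]
```

Call:
servo_tool:
  targets:
    - {"tx": 0,"ty": 0.05,"tz": 0,"ax": 0,"ay": 0,"az": 0,"hand": 1}
    - {"tx": 0,"ty": 0.1,"tz": 0,"ax": 0,"ay": 0,"az": 0,"hand": 1}
    - {"tx": 0,"ty": 0.1,"tz": 0,"ax": 0,"ay": 0,"az": 0,"hand": 1}

```text
time_s: 15.65
eef_pos: [0.4877, 0.1472, 0.087]
ee_rot: [-179.9, -0.0, 13.6]
wrist_force: [-0.4, 6.9, -0.6]
gripper_width: 0.0005
gripper_force: 3.2
```

```bash
python3 fall2.py
```

```text
15.65 [0.48765173 0.1471694  0.08704298] 0.09709909330352302 [-0.42843105  6.91241565 -0.6330456 ] [169.69 169.26 169.08 169.08 169.25 169.53] [(np.int64(359), np.int64(367)), (np.int64(359), np.int64(367))]
```

Call:
servo_tool:
  targets:
    - {"tx": 0,"ty": -0.6,"tz": 0,"ax": 0,"ay": 0,"az": 0,"hand": 1}
    - {"tx": 0,"ty": -1.2,"tz": 0,"ax": 0,"ay": 0,"az": 0,"hand": 1}
    - {"tx": 0,"ty": -1.2,"tz": -2,"ax": 0,"ay": 0,"az": 0,"hand": 1}
    - {"tx": 0,"ty": -1.2,"tz": -5,"ax": 0,"ay": 0,"az": 0,"hand": 1}
    - {"tx": 0,"ty": -1.2,"tz": -8,"ax": 0,"ay": 0,"az": 0,"hand": 1}
    - {"tx": 0,"ty": -1.2,"tz": -8,"ax": 0,"ay": 0,"az": 0,"hand": 1}
    - {"tx": 0,"ty": -1.2,"tz": -8,"ax": 0,"ay": 0,"az": 0,"hand": 1}

```text
time_s: 16.4
eef_pos: [0.4855, 0.158, 0.1677]
ee_rot: [180.0, -0.1, 13.6]
wrist_force: [0.7, -1.0, -0.4]
gripper_width: 0.0004
gripper_force: 0.0
```

```bash
python3 fall2.py; python3 - <<'E'
from h import *
import pickle
go([.5103,.0529,.150])
f=lambda c,b,s:cv2.resize(c['img'][b[1]:b[3],b[0]:b[2],::-1],None,fx=s,fy=s,interpolation=cv2.INTER_CUBIC)
cs={n:optics.camera(n) for n in('scene','side','wrist')};pickle.dump(cs,open('c7.pkl','wb'))
out=np.zeros((600,800,3),np.uint8)
out[:300,:400]=f(cs['scene'],(340,155,390,192.5.__int__()),8)[:300,:400] if 0 else cv2.resize(cs['scene']['img'][155:200,340:400,::-1],(400,300),interpolation=cv2.INTER_CUBIC)
out[:300,400:]=cv2.resize(cs['side']['img'][130:175,250:310,::-1],(400,300),interpolation=cv2.INTER_CUBIC)
out[300:,:600]=cv2.resize(cs['wrist']['img'][120:320,340:640,::-1],(600,300) if 0 else (450,300),interpolation=cv2.INTER_CUBIC).repeat(1,0) if 0 else cv2.copyMakeBorder(cv2.resize(cs['wrist']['img'][120:320,340:640,::-1],(450,300)),0,0,0,150,cv2.BORDER_CONSTANT)
cv2.imwrite('pics/m7.png',out)
E
```

```text
16.4 [0.48550569 0.15797854 0.16771018] 0.10810976374910955 [ 0.72360401 -1.04770736 -0.37374938] [169.65 169.24 169.06 169.06 169.23 169.56] [(np.int64(359), np.int64(367)), (np.int64(359), np.int64(367))]
shift cm [ 0.04 10.8   1.65] turn [0. 0. 0.]
```

View pics/m7.png

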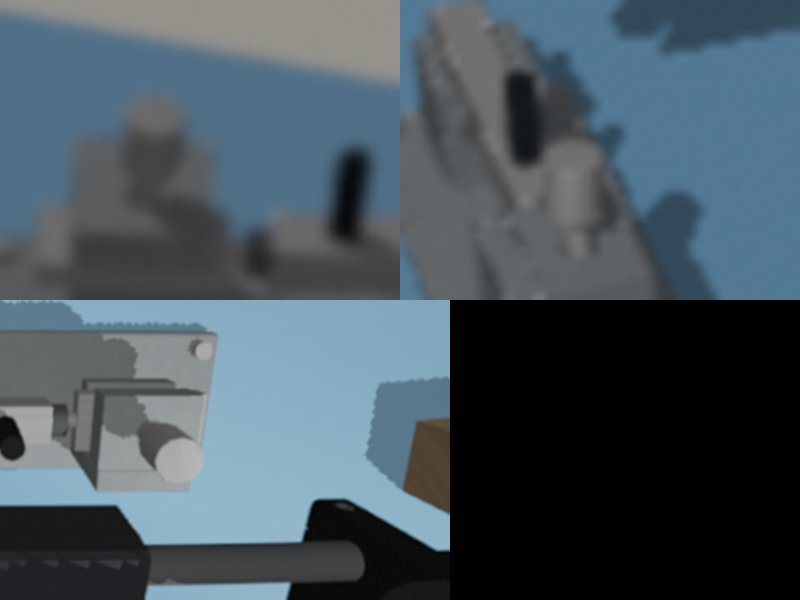

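The views show the pin dropped about 15 mm, its head top at scene (363,172.7) and side (276.7,153.2), so z≈0.121. It is probably resting on the lower ear's rim. I'll regrasp the head to straighten it and then press down gently.

Call:
servo_tool:
  targets:
    - {"tx": 0,"ty": 3,"tz": 0,"ax": 0,"ay": 0,"az": 0,"hand": 0}
    - {"tx": 0,"ty": 6.5,"tz": 0,"ax": 0,"ay": 0,"az": 0,"hand": 0}
    - {"tx": 0,"ty": 9.5,"tz": 0,"ax": 0,"ay": 0,"az": 0,"hand": 0}
    - {"tx": 0,"ty": 10.8,"tz": 0,"ax": 0,"ay": 0,"az": 0,"hand": 0}
    - {"tx": 0,"ty": 10.8,"tz": 1.5,"ax": 0,"ay": 0,"az": 0,"hand": 0}
    - {"tx": 0,"ty": 10.8,"tz": 3,"ax": 0,"ay": 0,"az": 0,"hand": 0}
    - {"tx": 0,"ty": 10.8,"tz": 3,"ax": 0,"ay": 0,"az": 0,"hand": 0}
    - {"tx": 0,"ty": 10.8,"tz": 3,"ax": 0,"ay": 0,"az": 0,"hand": 0}

```text
time_s: 17.4
eef_pos: [0.5092, 0.054, 0.1356]
ee_rot: [-179.9, 0.1, 13.6]
wrist_force: [-0.2, -0.7, 0.5]
gripper_width: 0.0429
gripper_force: 0.0
```

```bash
python3 - <<'E'
from h import *
go([.5102,.0529,.098],13.6); print(r.observe()['eef_pos'],r.observe()['gripper_width'])
E
```

```text
shift cm [0.08 0.14 3.76] turn [-0.001  0.003  0.001]
[0.50915994 0.05404949 0.13564888] 0.04293167681078475
```

Call:
servo_tool:
  targets:
    - {"tx": 0.05,"ty": 0.05,"tz": 1.2,"ax": 0,"ay": 0,"az": 0,"hand": 0}
    - {"tx": 0.05,"ty": 0.05,"tz": 2.5,"ax": 0,"ay": 0,"az": 0,"hand": 0}
    - {"tx": 0.05,"ty": 0.05,"tz": 3.7,"ax": 0,"ay": 0,"az": 0,"hand": 0}
    - {"tx": 0.05,"ty": 0.05,"tz": 3.7,"ax": 0,"ay": 0,"az": 0,"hand": 0}
    - {"tx": 0.05,"ty": 0.05,"tz": 3.7,"ax": 0,"ay": 0,"az": 0,"hand": 0}
    - {"tx": 0.05,"ty": 0.05,"tz": 3.7,"ax": 0,"ay": 0,"az": 0,"hand": 0}

```text
time_s: 18.0
eef_pos: [0.5113, 0.0525, 0.1004]
ee_rot: [180.0, -0.0, 13.6]
wrist_force: [-0.2, 0.3, -0.2]
gripper_width: 0.0433
gripper_force: 0.0
```

Call:
servo_tool:
  targets:
    - {"tx": -0.08,"ty": -0.05,"tz": 0.15,"ax": 0,"ay": 0,"az": 0,"hand": 0}
    - {"tx": -0.08,"ty": -0.05,"tz": 0.15,"ax": 0,"ay": 0,"az": 0,"hand": 0}
    - {"tx": -0.08,"ty": -0.05,"tz": 0.15,"ax": 0,"ay": 0,"az": 0,"hand": 0.6}
    - {"tx": -0.08,"ty": -0.05,"tz": 0.15,"ax": 0,"ay": 0,"az": 0,"hand": 1}
    - {"tx": -0.08,"ty": -0.05,"tz": 0.15,"ax": 0,"ay": 0,"az": 0,"hand": 1}
    - {"tx": -0.08,"ty": -0.05,"tz": 0.15,"ax": 0,"ay": 0,"az": 0,"hand": 1}
    - {"tx": -0.08,"ty": -0.05,"tz": 0.15,"ax": 0,"ay": 0,"az": 0,"hand": 1}

```text
time_s: 18.7
eef_pos: [0.5101, 0.0528, 0.0986]
ee_rot: [180.0, -0.0, 13.6]
wrist_force: [-0.4, -0.3, -0.6]
gripper_width: 0.0234
gripper_force: 30.0
```

```bash
python3 fall2.py
```

```text
18.7 [0.51012711 0.05277313 0.09858516] 6.470275791751876e-05 [-0.39881628 -0.27116934 -0.64453043] [169.53 169.35 169.38 169.5  169.86 170.52] [(np.int64(356), np.int64(368)), (np.int64(356), np.int64(368))]
```

Call:
servo_tool:
  targets:
    - {"tx": 0,"ty": 0,"tz": 0.1,"ax": 0,"ay": 0,"az": 0,"hand": 1}
    - {"tx": 0,"ty": 0,"tz": 0.2,"ax": 0,"ay": 0,"az": 0,"hand": 1}
    - {"tx": 0,"ty": 0,"tz": 0.2,"ax": 0,"ay": 0,"az": 0,"hand": 1}

```text
time_s: 19.05
eef_pos: [0.5102, 0.0528, 0.0966]
ee_rot: [180.0, -0.0, 13.6]
wrist_force: [0.2, -0.2, 1.4]
gripper_width: 0.0231
gripper_force: 30.0
```

Call:
servo_tool:
  targets:
    - {"tx": 0,"ty": 0,"tz": 0.1,"ax": 0,"ay": 0,"az": 0,"hand": 1}
    - {"tx": 0,"ty": 0,"tz": 0.2,"ax": 0,"ay": 0,"az": 0,"hand": 1}
    - {"tx": 0,"ty": 0,"tz": 0.3,"ax": 0,"ay": 0,"az": 0,"hand": 1}

```text
time_s: 19.35
eef_pos: [0.5107, 0.0529, 0.0945]
ee_rot: [180.0, -0.1, 13.6]
wrist_force: [-1.3, -0.2, 8.2]
gripper_width: 0.0232
gripper_force: 30.0
```

Call:
servo_tool:
  targets:
    - {"tx": -0.03,"ty": 0,"tz": 0.1,"ax": 0,"ay": 0,"az": 0,"hand": 1}
    - {"tx": -0.03,"ty": 0,"tz": 0.15,"ax": 0,"ay": 0,"az": 0,"hand": 1}
    - {"tx": -0.03,"ty": 0,"tz": 0.15,"ax": 0,"ay": 0,"az": 0,"hand": 1}

```text
time_s: 19.65
eef_pos: [0.5105, 0.0528, 0.0932]
ee_rot: [180.0, -0.1, 13.6]
wrist_force: [-1.6, -0.2, 7.4]
gripper_width: 0.0234
gripper_force: 30.0
```

```bash
python3 fall2.py
```

```text
19.65 [0.51053368 0.05282444 0.09317763] 1.8955554964806217e-05 [-1.62289353 -0.21869341  7.44562543] [171.16 171.06 171.1  171.39 171.84 172.25] [(np.int64(359), np.int64(369)), (np.int64(356), np.int64(368))]
```

Call:
servo_tool:
  targets:
    - {"tx": 0,"ty": 0,"tz": 0.1,"ax": 0,"ay": 0,"az": 0,"hand": 1}
    - {"tx": 0,"ty": 0,"tz": 0.2,"ax": 0,"ay": 0,"az": 0,"hand": 1}
    - {"tx": 0,"ty": 0,"tz": 0.3,"ax": 0,"ay": 0,"az": 0,"hand": 1}
    - {"tx": 0,"ty": 0,"tz": 0.3,"ax": 0,"ay": 0,"az": 0,"hand": 1}

```text
time_s: 20.1
eef_pos: [0.5102, 0.0527, 0.0897]
ee_rot: [180.0, -0.1, 13.6]
wrist_force: [-1.2, -0.8, 5.0]
gripper_width: 0.0231
gripper_force: 29.9
```

Call:
servo_tool:
  targets:
    - {"tx": 0,"ty": 0,"tz": 0.1,"ax": 0,"ay": 0,"az": 0,"hand": 1}
    - {"tx": 0,"ty": 0,"tz": 0.2,"ax": 0,"ay": 0,"az": 0,"hand": 1}
    - {"tx": 0,"ty": 0,"tz": 0.3,"ax": 0,"ay": 0,"az": 0,"hand": 1}
    - {"tx": 0,"ty": 0,"tz": 0.4,"ax": 0,"ay": 0,"az": 0,"hand": 1}
    - {"tx": 0,"ty": 0,"tz": 0.4,"ax": 0,"ay": 0,"az": 0,"hand": 1}

```text
time_s: 20.6
eef_pos: [0.5101, 0.0527, 0.0856]
ee_rot: [180.0, -0.0, 13.6]
wrist_force: [-0.4, -0.7, 4.3]
gripper_width: 0.0232
gripper_force: 29.9
```

Call:
servo_tool:
  targets:
    - {"tx": 0,"ty": 0,"tz": 0.1,"ax": 0,"ay": 0,"az": 0,"hand": 1}
    - {"tx": 0,"ty": 0,"tz": 0.2,"ax": 0,"ay": 0,"az": 0,"hand": 1}
    - {"tx": 0,"ty": 0,"tz": 0.2,"ax": 0,"ay": 0,"az": 0,"hand": 1}

```text
time_s: 20.9
eef_pos: [0.5101, 0.0527, 0.0834]
ee_rot: [180.0, -0.0, 13.6]
wrist_force: [-0.4, -0.9, 3.8]
gripper_width: 0.0231
gripper_force: 29.9
```

Call:
servo_tool:
  targets:
    - {"tx": 0,"ty": 0,"tz": 0.1,"ax": 0,"ay": 0,"az": 0,"hand": 1}
    - {"tx": 0,"ty": 0,"tz": 0.15,"ax": 0,"ay": 0,"az": 0,"hand": 1}
    - {"tx": 0,"ty": 0,"tz": 0.15,"ax": 0,"ay": 0,"az": 0,"hand": 1}

```text
time_s: 21.2
eef_pos: [0.5102, 0.0527, 0.0828]
ee_rot: [180.0, -0.0, 13.6]
wrist_force: [-3.1, -0.9, 12.4]
gripper_width: 0.0234
gripper_force: 29.9
```

```bash
python3 fall2.py
```

```text
Traceback (most recent call last):
  File "fall2.py", line 9, in <module>
    p=s[row,352:374]; x=np.where(p<55)[0]; L.append((x.min()+352,x.max()+352))
                                                     ~~~~~^^
ValueError: zero-size array to reduction operation minimum which has no identity
```

Call:
servo_tool:
  targets:
    - {"tx": 0,"ty": 0,"tz": 0,"ax": 0,"ay": 0,"az": 0,"hand": 0.3}
    - {"tx": 0,"ty": 0,"tz": 0,"ax": 0,"ay": 0,"az": 0,"hand": 0}
    - {"tx": 0,"ty": 0,"tz": 0,"ax": 0,"ay": 0,"az": 0,"hand": 0}
    - {"tx": 0,"ty": 0,"tz": -0.5,"ax": 0,"ay": 0,"az": 0,"hand": 0}
    - {"tx": 0,"ty": 0,"tz": -2,"ax": 0,"ay": 0,"az": 0,"hand": 0}
    - {"tx": 0,"ty": 0,"tz": -5,"ax": 0,"ay": 0,"az": 0,"hand": 0}
    - {"tx": 0,"ty": 0,"tz": -7,"ax": 0,"ay": 0,"az": 0,"hand": 0}
    - {"tx": 0,"ty": 0,"tz": -7,"ax": 0,"ay": 0,"az": 0,"hand": 0}
    - {"tx": 0,"ty": 0,"tz": -7,"ax": 0,"ay": 0,"az": 0,"hand": 0}

```text
time_s: 22.15
eef_pos: [0.5099, 0.0528, 0.1516]
ee_rot: [180.0, -0.0, 13.6]
wrist_force: [-0.3, -0.1, -1.0]
gripper_width: 0.0435
gripper_force: 0.0
```

```bash
python3 - <<'E'
from h import *
import pickle
c=optics.camera('scene');o=r.observe();print(o['eef_pos'],o['wrist_force'])
for z in(.137,.121,.110,.106):print(z,proj(c,[.5101,.0527,z]))
def edge(c,lo=162,hi=190,t=55):
    s=cv2.cvtColor(c['img'],cv2.COLOR_RGB2HSV)[...,1].astype(float);e=[]
    for col in range(359,366):
        p=s[lo:hi,col]; i=np.argmax((p[1:]<t)&(p[:-1]>=t)); e.append(lo+i+(p[i]-t)/(p[i]-p[i+1]))
    return np.round(e,2)
print(edge(c))
g=c['img'].mean(2).astype(int);print(g[166:190,354:371])
E
```

```text
[0.50915075 0.05284373 0.15065992] [-1.27221876  0.02246529 -0.46615751]
0.137 [362.29045819 167.60999258]
0.121 [361.88426581 172.44623503]
0.11 [361.60986768 175.7107715 ]
0.106 [361.51104946 176.885922  ]
[174.14 173.82 173.77 173.83 174.11 174.46 175.09]
[[105 107 109 109 109 108 109 109 108 109 108 109 108 108 108 109 107]
 [108 108 108 108 108 108 108 108 108 108 108 109 108 109 108 108 108]
 [108 108 108 108 109 108 109 109 109 108 109 108 108 108 108 108 108]
 [109 108 108 109 109 108 109 108 109 108 108 109 109 108 109 109 108]
 [109 108 108 108 108 109 109 108 108 108 108 108 109 109 109 108 109]
 [109 108 108 109 108 108 109 108 109 108 109 108 108 108 109 108 109]
 [109 108 109 108 109 108 109 109 108 109 108 109 108 108 108 109 109]
 [107 108 107 107 108 109 108 108 108 108 108 108 108 109 108 109 108]
 [105 104 105 106 108 109 107 108 107 107 107 108 107 107 107 108 108]
 [100 100 101 103 107 108 107 107 106 107 106 105 105 105 104 105 106]
 [ 96  96  98 102 106 107 107 107 106 106 105 104 100  99  99 100 103]
 [ 95  95  97  99 103 106 107 107 106 105 104  99  95  93  9
[... 163 characters left out ...]
 87  79  74  74  77  79  79  77  74  74  80  89  93  94  95]
 [ 92  91  86  78  69  68  68  70  70  69  67  71  81  90  94  94  95]
 [ 92  91  86  76  68  66  67  68  68  66  66  70  80  89  92  94  95]
 [ 92  90  84  75  67  65  67  68  67  65  64  67  75  83  89  91  93]
 [ 92  90  85  76  68  67  67  68  66  65  62  61  66  73  81  86  90]
 [ 92  91  88  79  71  69  68  68  66  63  61  58  59  62  69  74  81]
 [ 93  92  90  84  78  74  72  69  65  62  60  58  59  60  61  63  69]
 [ 92  92  91  88  86  83  80  74  66  63  60  59  58  58  59  59  61]
 [ 89  89  90  89  88  87  85  80  73  67  62  60  59  59  58  59  59]
 [ 82  81  81  82  82  82  82  80  77  71  64  60  59  59  59  59  59]]
```

```bash
python3 -c "
from plant import r
print(r.hand_in())"
```

```text
the job is handed in; nothing more can be done
None
```

The job is handed in, but `hand_in()` gave no verdict: the pin is through both ears and the eye, past the spring catch, with its head within about 0.4 mm of flush by camera, released with the arm clear at 22 s, wrist force readings never above about 13 N.

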